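# Sweep the brass offcuts off the cutting mat into the scrap tray

### The arm

A 6-joint arm with a two-finger parallel gripper is mounted at the origin on the work surface. World frame = base frame: x ahead of the robot, y to its left, z up, the work surface at z = 0. Lengths are in mm, angles in rad, forces in N, time in s.
With the tool pointing down it reaches from about 250 to 775 mm from the base axis. Payload 8.9 kg.
Tool frame: the origin (TCP) lies on the centre line of the jaws, within the pads' length; the fingertips stand 25 mm ahead of it and the grasp point (between the pads) lies 6 mm ahead of it; z points along the fingers, y is the line along which they close (so a half turn about z gives the same grasp; the last joint's range is limited). The gripper opens to 85 mm and grips with 20 to 120 N. Pads are 22 mm wide; open, the fingers measure 114 mm over their backs; the gripper's body (76 mm by 85 mm) begins 54 mm behind the grasp point. The pads swing forward as they close: fully open they stand 13 mm farther back than shut.
Start: joints at [1.192, 0.291, -0.153, 1.127, 0, 1.431], TCP at [124.686, 509.978, 256.305] pointing down, gripper open.
Joint ranges: [-2.52, 2.52], [-0.91, 1.74], [-1.3, 1.37], [-1.96, 2.02], [-1.52, 1.47], [-3.14, 3.14]. Speed limits (rad/s): [2.22, 2.22, 2.79, 3.14, 3.14, 3.14].

### API

Orientations are given as a unit quaternion [x, y, z, w].
In Python, from station import r gives the robot as it stands.
- The arm moves only by the tool carry_out, never from a script. Its argument "rows" is text: rows parted by semicolons, each of 7 numbers parted by spaces: the turn, a rotation vector about the world's x, y, z in degrees, then the shift along the world's x, y, z in m, then the opening, from -1 (shut) to 1 (fully open). A call has 1 to 8 rows; each row is the pose to reach, as a shift and turn from the pose commanded when the call began; what a row does not reach only later rows make up. A row lasts 1/12 s, in which the tool goes at most 41.7 mm and 7.16 degrees, less where a joint would pass 70% of its speed; a pose out of reach is approached as far as the arm can. A call with a gripper value outside its range is refused whole. The fingers move at their own pace and stop on an object; "newtons" is the grip in N (left out, the last holds). Time passes only in rows, so rows that repeat a pose let the fingers close. It gives the time, the measured TCP pose, the force, the opening and the grip force at its end, in the units of the state.
- r.state(): the state, without advancing time (a new reading comes with each control period).
- r.get_image(name): name is "scene" or "top"; returns the picture (480x640x3 uint8, red, green, blue); there is no depth.
- r.camera_info(name): a dict with "vfov" (degrees; the focal length in pixels is half the picture's height over the tangent of half this angle, whatever the lens; pixels are square), "cx", "cy" (the principal point, pixels), "k1" (the pictures are not rectified: a ray, as slopes to the right and down, at radius r is drawn at 1 + k1 r^2 times it, then the intrinsics apply), "xyz" and "orientation" of the camera in the world. Camera axes: x right, y down, z forward; pixel columns grow to the right and rows downward; lengths in mm; the calibration is good to about 2 mm. A picture is of the moment at which its call begins. camera_info takes no time and is no camera call.
- r.job_done(): hands the job in; it is judged then, once.
The state is a dict: "time": time; "joint_positions": joint angles; "qd": joint speeds; "effort": joint torques, N m; "tcp_pos": TCP position; "orientation": TCP orientation; "force": force on the tool from outside, world axes, zero at the start; "moment": the same for the moment, N m; "grip_width": finger opening in mm; "grip_force": force on a finger pad.
Only numpy, scipy, OpenCV 4.12 (cv2) and the standard library are available. Lean on these libraries where they do the work, as an engineer would, in place of code of your own. Each camera call takes 0.05 s, during which the arm holds its last target. There are 200 camera calls.

### The job

Clear the cutting mat of scrap: with the fingertips, gently sweep the three solid brass offcuts along the mat and into the open-fronted scrap tray beside it, until each lies wholly inside the tray. Only slide them, never pick up, pinch or flick them, and leave the finished brass ring, the paste jar, the spray bottle and the wire brush where they stand.

Things in the scene. Friction and masses are not known exactly. Their poses are not given: they have to be found in the camera images.
- mat: A3 cutting mat, dark with a pale printed grid, 297 mm along its x, 420 mm along its y, 3 mm thick, fixed to the bench. Origin: centre of its underside, at bench height. Its z is up; its +y points at the tray. The offcuts, ring and jar stand on its top; offcuts and ring in two rows along y, near x = -75 and +75 mm.
- tray: fixed aluminium scrap tray, axes parallel to the mat's, 240 mm in x, 160 mm in y. Walls 2 mm thick, 24 mm high at both x ends and the +y end; none on the -y side: this open mouth, 236 mm wide, meets the mat's +y edge (1 mm gap). Floor 2 mm thick, its top 1 mm below the mat's, so parts slide straight in. Origin: centre of its underside; mouth 80 mm from it in -y, back wall's inside 78 mm in +y.
- round_offcut: brass offcut: slice of round bar lying flat, diameter 26 mm, 12 mm high, about 54 g. Origin: centre of its underside; z up at the start.
- square_offcut: brass offcut: end of square bar, 26 mm along its x, 16 mm wide (y) and 16 mm high, about 56 g. Origin: centre of its underside; z up at the start; any yaw.
- flat_offcut: brass offcut: end of flat bar, 30 mm along its x, 20 mm wide (y) and 10 mm high, about 51 g. Origin: centre of its underside; z up at the start; any yaw.
- ring: finished brass finger ring lying flat on the mat, outside diameter 26 mm, hole 20 mm, 9 mm high, 17 g, farther from the tray than the offcut in its row. It stays. Origin: centre of its underside.
- jar: low glass paste jar with a black screw lid, diameter 42 mm, 28 mm high, 60 g, standing on the mat between the two rows of small parts. It stays. Origin: centre of its underside.
- bottle: small clear spray bottle with a black pump head, diameter 30 mm, 95 mm high, 50 g, standing on the bench beyond the mat's far (+x) edge. It stays. Origin: centre of its underside.
- brush: wire brush with a black handle, about 170 mm long (x from -93 to +76 mm), 19 mm wide, 13 mm high, lying on its side on the bench, bristles towards -y, beyond the mat's -y edge (the edge away from the tray), roughly along the mat's x. It stays. Origin: under its neck, at bench height.

How it is judged (in metres and radians):
At the end, for the whole second after the job is handed in: All three offcuts lie at rest on the tray's floor, each with its centre at least 16 mm inside the open mouth and within the walls; the ring, jar, bottle and brush are within 12 mm of where they began and still upright (x of round_offcut in the frame of tray between -0.116 and 0.116 m and y of round_offcut in the frame of tray between -0.064 and 0.078 m and z of each of round_offcut, square_offcut, flat_offcut in the frame of tray below 0.022 m and linear speed of each of round_offcut, square_offcut, flat_offcut below 0.02 m/s and x of square_offcut in the frame of tray between -0.116 and 0.116 m and y of square_offcut in the frame of tray between -0.064 and 0.078 m and x of flat_offcut in the frame of tray between -0.116 and 0.116 m and y of flat_offcut in the frame of tray between -0.064 and 0.078 m and distance of each of ring, jar, bottle, brush from where it was at the start of the episode below 0.012 m and angle between each of ring, jar, bottle's own z axis and vertical below 0.2 rad); the robot touches nothing.
It fails at once if an offcut is lifted off the mat or tray (its underside's centre more than 25 mm above the bench) (height (world z) of any of round_offcut, square_offcut, flat_offcut above 0.025 m).
It fails at once if an offcut is pinched, pressed or jammed hard (over 15 N from the fingers) (contact force between the fingers and round_offcut above 15 N or contact force between the fingers and square_offcut above 15 N or contact force between the fingers and flat_offcut above 15 N).
It fails at once if an offcut is flicked or knocked along (faster than 0.8 m/s) (linear speed of any of round_offcut, square_offcut, flat_offcut above 0.8 m/s).
It fails at once if the ring, jar, bottle or brush is shifted by more than 12 mm or tipped (distance of any of ring, jar, bottle, brush from where it was at the start of the episode above 0.012 m or angle between any of ring, jar, bottle's own z axis and vertical above 0.4 rad).
It also fails if it takes over 58 s, if anything falls off the work surface, if the arm or the gripper's body presses on something with over 40 N, if the wrist force passes 120 N, or if a joint passes its speed limit or range.

## Working session

There is one attempt and no reset: what is moved stays moved. The work goes in short steps, Python scripts to look and compute and a tool call to move; the robot and the scene stay as the last step left them, time stands still between calls to the robot, and variables do not carry over. Pictures are saved under pics/ and viewed, at most 10 in all, crops included, and the job is handed in when it is done.

Besides the shell and the picture viewer there is one more tool, called after "Call:" as name(argument=value, ...) on one line, values as JSON. carry_out: Moves the arm, as the interface text tells. Its arguments: {"type":"object","properties":{"rows":{"type":"string"},"newtons":{"type":"number"}},"required":["rows"]}

```bash
mkdir -p pics
python3 - <<'E'
from station import r
import cv2
for n in("scene","top"):
    cv2.imwrite(f"pics/{n}0.png",r.get_image(n)[:,:,::-1]); print(r.camera_info(n))
s=r.state(); print({k:s[k] for k in("time","tcp_pos","orientation","grip_width")})
E
```

```text
{'vfov': 57.91903298342118, 'cx': 318.67985494956173, 'cy': 239.6116566820031, 'k1': -0.02992473331234768, 'xyz': array([ 991.75724405, -133.64576187,  631.41844109]), 'orientation': array([ 0.73068873,  0.6299709 , -0.16948373, -0.20126081])}
{'vfov': 54.36776218326624, 'cx': 320.028090985078, 'cy': 235.71300383700785, 'k1': -0.024016806286312805, 'xyz': array([567.65206548, -77.49746488, 863.48413199]), 'orientation': array([-0.69799966,  0.71549774, -0.02485081,  0.0155529 ])}
{'time': 0.1, 'tcp_pos': array([124.557812  , 509.62751191, 255.78825272]), 'orientation': array([ 1.19622059e-01,  9.92819325e-01, -5.72673853e-04, -1.51588196e-04]), 'grip_width': 85.36119941709235}
```

View pics/top0.png

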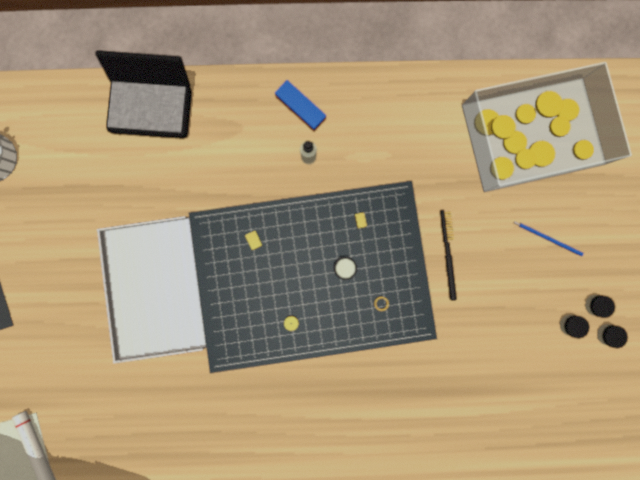

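View pics/scene0.png

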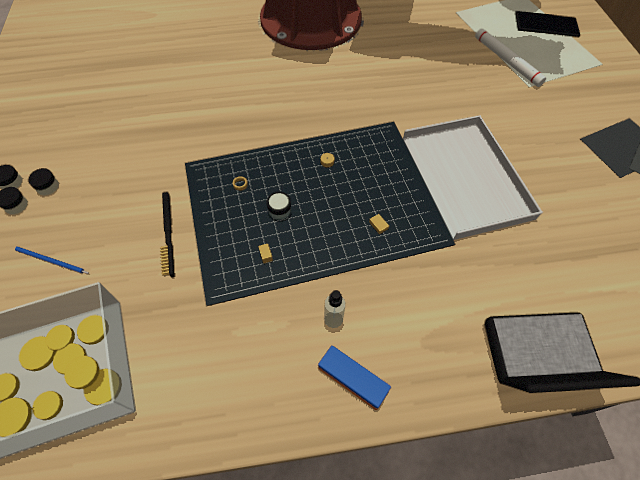

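The top view shows the flat offcut at about (254,240), the square at (361,220), the round at (291,324), the ring at (381,304) and the jar at (345,268). The tray is to the left, which is world +y. The scene view agrees.

```bash
cat > h.py <<'E'
from station import r
import numpy as np, cv2
from scipy.spatial.transform import Rotation as R
def cast(n,px,z):
    c=r.camera_info(n); f=240/np.tan(np.radians(c["vfov"]/2))
    K=np.array([[f,0,c["cx"]],[0,f,c["cy"]],[0,0,1.]])
    p=cv2.undistortPoints(np.array(px,float).reshape(-1,1,2),K,np.array([c["k1"],0,0,0.])).reshape(-1,2)
    d=R.from_quat(c["orientation"]).apply(np.c_[p,np.ones(len(p))])
    return c["xyz"]+d*((z-c["xyz"][2])/d[:,2])[:,None]
def yellow(n,img):
    h=cv2.cvtColor(img,cv2.COLOR_RGB2HSV)
    m=cv2.inRange(h,(18,90,90),(35,255,255))
    return cv2.findContours(m,cv2.RETR_EXTERNAL,cv2.CHAIN_APPROX_NONE)[0]
E
python3 - <<'E'
from h import *
np.set_printoptions(precision=1,suppress=True)
i=r.get_image("top")
P=cast("top",[(190,213),(412,182),(437,338),(210,371)],3);print(P, [np.linalg.norm(P[k]-P[k-1]) for k in range(4)])
for c in yellow("top",i):
    (x,y),_,_=cv2.minAreaRect(c)
    if cv2.contourArea(c)>20 and 95<x<440 and 180<y<370:
        g=cast("top",c.reshape(-1,2),15)[:,:2].astype(np.float32); print((x,y),cv2.minAreaRect(g))
print("tray",cast("top",[(100,228),(114,361)],24),"jar",cast("top",[(345,268)],31))
E
```

```text
[[ 664.6  149.6    3. ]
 [ 712.8 -263.3    3. ]
 [ 423.9 -299.     3. ]
 [ 375.7  116.4    3. ]] [np.float64(290.7809974690956), np.float64(415.7218095804993), np.float64(291.12688559654134), np.float64(418.17581455468843)]
(319.5, 268.5) ((549.8834838867188, -102.57879638671875), (780.1560668945312, 1205.8934326171875), 0.03974950313568115)
tray [[639.1 306.5  24. ]
 [401.9 281.9  24. ]] jar [[ 556.5 -132.    31. ]]
```

```bash
sed -i 's/    return cv2.findContours(m,/    k=np.zeros_like(m); cv2.fillPoly(k,[np.array([(105,235),(193,222),(408,187),(430,334),(213,364),(118,355)])],255); m\&=k\n    return cv2.findContours(m,/' h.py
cat >> h.py <<'E'
u=np.array([-.116,.9932]); v=np.array([.9932,.116]); C=np.array([544.2,-74.1])
def parts():
    for c in yellow("top",r.get_image("top")):
        if cv2.contourArea(c)<20: continue
        (x,y),_,_=cv2.minAreaRect(c)
        q=cast("top",c.reshape(-1,2),14)[:,:2].astype(np.float32); a=cv2.minAreaRect(q)
        w=np.array(a[0]); print("px",round(x),round(y),"world",w.round(1),"size",np.round(a[1],1),"ang",round(a[2]),"mat xy",((w-C)@v).round(1),((w-C)@u).round(1))
E
python3 -c "
from h import *
parts()"
```

```text
px 181 356 world [406.1 165.5] size [93.4 24.9] ang 89 mat xy -109.4 254.0
px 291 323 world [459.9 -33. ] size [25.2 25. ] ang 89 mat xy -79.0 50.6
px 381 303 world [ 491.4 -196.6] size [25.4 25.2] ang 88 mat xy -66.6 -115.5
px 253 240 world [611.5  32.4] size [31.  21.9] ang 25 mat xy 79.2 97.9
px 360 220 world [ 643.4 -163.7] size [28.4 18.7] ang 10 mat xy 88.1 -100.5
```

Call:
carry_out(rows="0 0 -7 .0275 -.029 0 -.72; 0 0 -14 .055 -.058 0 -.72; 0 0 -21 .0825 -.087 0 -.72; 0 0 -28 .11 -.116 0 -.72; 0 0 -35 .1375 -.145 0 -.72; 0 0 -42 .165 -.174 0 -.72; 0 0 -49 .1925 -.203 0 -.72; 0 0 -56 .22 -.232 0 -.72", newtons=20)

```text
time: 0.87
tcp_pos: [345.6, 276.3, 256.4]
orientation: [0.574, 0.819, 0.0, 0.0]
force: [1.1, 0.5, 1.2]
grip_width: 11.9
grip_force: 0.0
```

Call:
carry_out(rows="0 0 -5 .027 -.029 0 -.72; 0 0 -10 .054 -.058 0 -.72; 0 0 -13.6 .081 -.087 0 -.72; 0 0 -13.6 .108 -.116 0 -.72; 0 0 -13.6 .135 -.145 0 -.72; 0 0 -13.6 .162 -.174 0 -.72; 0 0 -13.6 .189 -.203 0 -.72; 0 0 -13.6 .216 -.232 0 -.72")

```text
time: 1.53
tcp_pos: [561.7, 44.2, 256.2]
orientation: [0.665, 0.747, -0.0, -0.0]
force: [0.3, 0.9, 0.5]
grip_width: 11.7
grip_force: 0.0
```

Call:
carry_out(rows="0 0 0 .028 -.029 -.01 -.72; 0 0 0 .056 -.057 -.03 -.72; 0 0 0 .056 -.057 -.065 -.72; 0 0 0 .056 -.057 -.1 -.72; 0 0 0 .056 -.057 -.135 -.72; 0 0 0 .056 -.057 -.165 -.72; 0 0 0 .056 -.057 -.185 -.72; 0 0 0 .056 -.057 -.195 -.72")

```text
time: 2.2
tcp_pos: [614.6, -10.8, 58.0]
orientation: [0.665, 0.747, -0.001, -0.002]
force: [-0.3, -0.6, 0.3]
grip_width: 12.1
grip_force: 0.0
```

```bash
python3 -c "
from h import *
s=r.state();print(s['tcp_pos'],s['orientation'],s['force'],s['time'])
cv2.imwrite('pics/a.png',cv2.resize(r.get_image('scene')[100:320,180:480],None,fx=2.5,fy=2.5)[:,:,::-1])"
```

```text
[614.59137399 -10.81687064  57.95496009] [ 0.66488153  0.74694497 -0.00133023 -0.00199744] [-0.26898958 -0.61763052  0.2885784 ] 2.2
```

View pics/a.png

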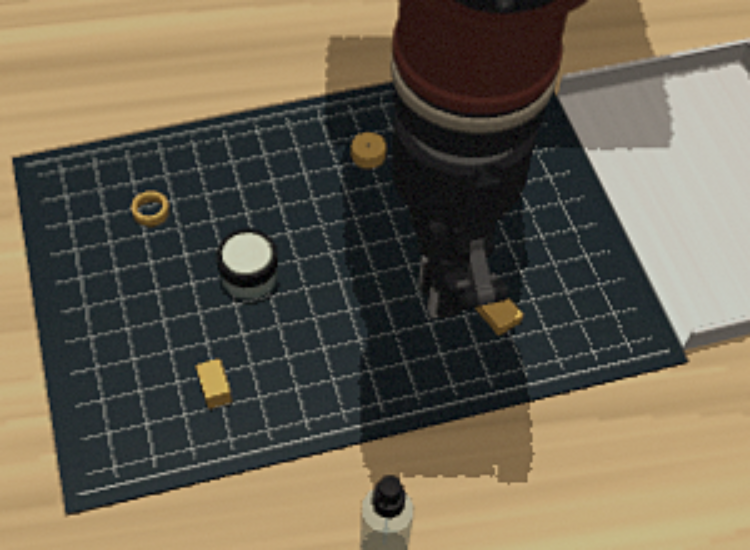

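The fingers sit just behind the flat offcut, but I can't tell which axis they are spread along. I'll zoom in.

```bash
python3 -c "
from h import *
i=r.get_image('scene')[170:245,325:425]
i=cv2.convertScaleAbs(i,alpha=2.2,beta=20)
cv2.imwrite('pics/b.png',cv2.resize(i,None,fx=7,fy=7,interpolation=cv2.INTER_CUBIC)[:,:,::-1])"
```

```text
(no output)
```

View pics/b.png

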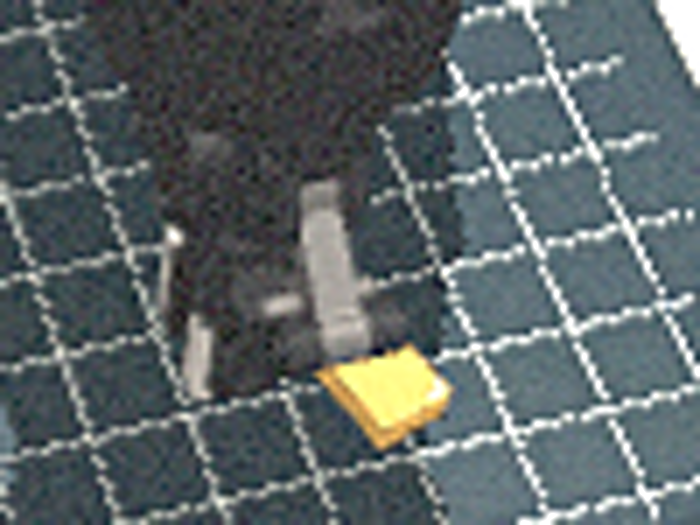

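```bash
python3 -c "
from h import *
c=r.camera_info('scene');f=240/np.tan(np.radians(c['vfov']/2))
for z in(33,75):
  for a in(6,20.5,-6,-20.5):
    for b in(-11,11):
      p=np.r_[np.array([614.6,-10.8])+a*v+b*u,z]
      d=R.from_quat(c['orientation']).inv().apply(p-c['xyz']);d/=d[2]
      k=1+c['k1']*(d[0]**2+d[1]**2)
      print(z,a,b,((c['cx']+f*k*d[0]-325)*7).round(),((c['cy']+f*k*d[1]-170)*7).round())
"
```

```text
33 6 -11 181.0 378.0
33 6 11 271.0 357.0
33 20.5 -11 200.0 429.0
33 20.5 11 290.0 408.0
33 -6 -11 166.0 336.0
33 -6 11 255.0 316.0
33 -20.5 -11 148.0 287.0
33 -20.5 11 236.0 267.0
75 6 -11 195.0 276.0
75 6 11 289.0 255.0
75 20.5 -11 214.0 328.0
75 20.5 11 309.0 307.0
75 -6 -11 178.0 233.0
75 -6 11 272.0 212.0
75 -20.5 -11 159.0 182.0
75 -20.5 11 252.0 162.0
```

The dark fingertip lands at about (190-290, 390), where the projection puts it, so the jaws are spread along the mat's x and the pad is about 22 mm wide. The flat offcut lies directly ahead at about (385,395). Next I descend and push slowly.

Call:
carry_out(rows="0 0 0 0 0 -.01 -.72; 0 0 0 0 0 -.018 -.72; 0 0 0 0 0 -.022 -.72; 0 0 0 0 0 -.025 -.72; 0 0 0 0 0 -.026 -.72; 0 0 0 0 0 -.026 -.72")

```text
time: 2.8
tcp_pos: [616.7, -11.0, 35.4]
orientation: [0.665, 0.747, 0.0, 0.0]
force: [0.3, -0.7, -0.2]
grip_width: 12.1
grip_force: 0.0
```

Call:
carry_out(rows="0 0 0 -.0004 .004 0 -.72; 0 0 0 -.0009 .008 0 -.72; 0 0 0 -.0014 .012 0 -.72; 0 0 0 -.0019 .016 0 -.72; 0 0 0 -.0023 .02 0 -.72; 0 0 0 -.0028 .024 0 -.72; 0 0 0 -.0033 .028 0 -.72; 0 0 0 -.0037 .032 0 -.72")

```text
time: 3.47
tcp_pos: [613.0, 21.4, 35.3]
orientation: [0.665, 0.747, 0.0, 0.0]
force: [1.0, -0.8, 0.2]
grip_width: 12.0
grip_force: 0.2
```

Call:
carry_out(rows="0 0 0 .0007 -.006 0 -.72; 0 0 0 .0012 -.01 -.002 -.72; 0 0 0 .0012 -.01 -.0045 -.72; 0 0 0 .0009 -.007 -.0045 -.72; 0 0 0 .0005 -.003 -.0045 -.72; 0 0 0 0 .001 -.0045 -.72; 0 0 0 -.0005 .005 -.0045 -.72; 0 0 0 -.001 .009 -.0045 -.72")

```text
time: 4.13
tcp_pos: [611.9, 30.6, 30.8]
orientation: [0.665, 0.747, -0.0, -0.0]
force: [-1.2, 0.9, -1.2]
grip_width: 11.9
grip_force: 0.1
```

```bash
python3 -c "
from h import *
cv2.imwrite('pics/c.png',cv2.resize(cv2.convertScaleAbs(r.get_image('scene')[150:260,310:460],alpha=1.7),None,fx=5,fy=5)[:,:,::-1])"
```

```text
(no output)
```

View pics/c.png

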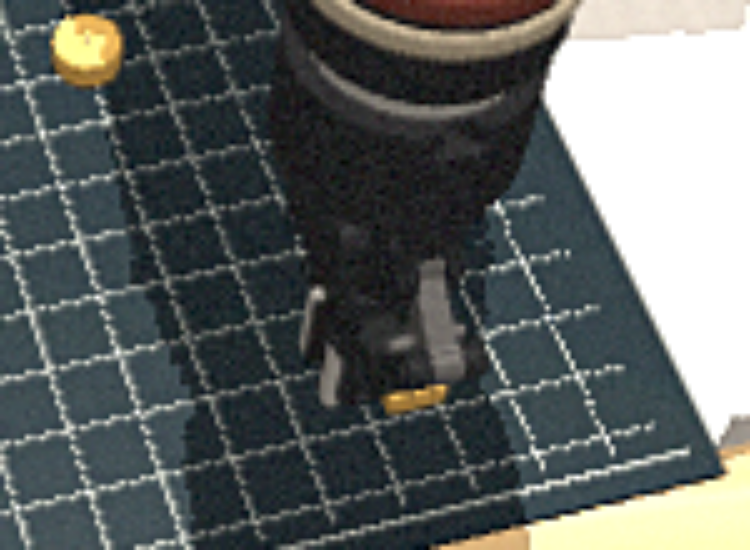

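The flat offcut now lies squarely against the fingertip front at about (415,398). I'll continue the sweep into the tray.

Call:
carry_out(rows="0 0 0 -.001 .007 0 -.72; 0 0 0 -.0025 .017 0 -.72; 0 0 0 -.004 .027 0 -.72; 0 0 0 -.0055 .037 0 -.72; 0 0 0 -.007 .047 0 -.72; 0 0 0 -.0085 .057 0 -.72; 0 0 0 -.01 .067 0 -.72; 0 0 0 -.0115 .077 0 -.72")

```text
time: 4.85
tcp_pos: [600.3, 108.1, 30.8]
orientation: [0.665, 0.747, -0.0, 0.0]
force: [0.3, -0.8, 0.4]
grip_width: 12.2
grip_force: 0.4
```

Call:
carry_out(rows="0 0 0 -.0015 .01 0 -.72; 0 0 0 -.003 .02 0 -.72; 0 0 0 -.0045 .03 0 -.72; 0 0 0 -.006 .04 0 -.72; 0 0 0 -.0075 .05 0 -.72; 0 0 0 -.009 .06 0 -.72; 0 0 0 -.0105 .07 0 -.72; 0 0 0 -.012 .08 0 -.72")

```text
time: 5.52
tcp_pos: [588.3, 188.0, 30.8]
orientation: [0.665, 0.747, -0.0, -0.0]
force: [-0.0, -0.0, -0.1]
grip_width: 11.5
grip_force: 0.2
```

Call:
carry_out(rows="0 0 0 -.001 .008 0 -.72; 0 0 0 -.002 .014 0 -.72; 0 0 0 -.0025 .018 0 -.72; 0 0 0 -.003 .021 0 -.72; 0 0 0 -.0025 .014 0 -.72; 0 0 0 -.001 .002 .005 -.72; 0 0 0 -.001 .002 .035 -.72; 0 0 0 -.001 .002 .075 -.72")

```text
time: 6.18
tcp_pos: [585.3, 186.4, 104.0]
orientation: [0.666, 0.746, -0.003, -0.002]
force: [1.2, 0.4, 0.2]
grip_width: 12.2
grip_force: 0.0
```

Call:
carry_out(rows="0 0 0 -.015 -.033 0 -.72; 0 0 0 -.031 -.066 0 -.72; 0 0 0 -.046 -.098 0 -.72; 0 0 0 -.062 -.131 0 -.72; 0 0 0 -.077 -.163 0 -.72; 0 0 0 -.092 -.196 0 -.72; 0 0 0 -.108 -.229 0 -.72; 0 0 0 -.123 -.261 0 -.72")

```text
time: 6.85
tcp_pos: [463.1, -74.7, 106.3]
orientation: [0.665, 0.747, -0.0, 0.0]
force: [0.6, -0.5, 0.4]
grip_width: 12.3
grip_force: 0.0
```

Call:
carry_out(rows="0 0 0 0 0 0 -.72; 0 0 0 0 0 -.025 -.72; 0 0 0 0 0 -.05 -.72; 0 0 0 0 0 -.062 -.72; 0 0 0 0 0 -.07 -.72; 0 0 0 0 0 -.075 -.72; 0 0 0 0 0 -.075 -.72")

```text
time: 7.43
tcp_pos: [464.2, -72.4, 30.5]
orientation: [0.665, 0.747, -0.0, -0.0]
force: [0.7, -0.1, 0.4]
grip_width: 11.9
grip_force: 0.0
```

```bash
python3 -c "
from h import *
parts()
w=r.state()['tcp_pos'][:2];print(w,(w-C)@v,(w-C)@u)"
```

```text
px 176 358 world [403.6 174.5] size [35.9 12.4] ang 89 mat xy -110.8 263.3
px 197 357 world [404.2 137.3] size [15.5 37.4] ang 12 mat xy -114.5 226.2
px 381 303 world [ 491.4 -196.6] size [25.4 25.2] ang 88 mat xy -66.6 -115.5
px 145 256 world [586.2 228.7] size [27.5 20. ] ang 8 mat xy 76.8 295.9
px 360 220 world [ 643.4 -163.7] size [28.4 18.7] ang 10 mat xy 88.1 -100.5
[464.54448785 -72.36700065] -78.91282673862733 10.961254359140998
```

Call:
carry_out(rows="0 0 0 -.0006 .005 0 -.72; 0 0 0 -.001 .009 0 -.72; 0 0 0 -.0015 .013 0 -.72; 0 0 0 -.002 .017 0 -.72; 0 0 0 -.0025 .021 0 -.72; 0 0 0 -.003 .026 0 -.72; 0 0 0 -.0038 .033 0 -.72; 0 0 0 -.0048 .041 0 -.72")

```text
time: 8.15
tcp_pos: [459.7, -30.5, 30.9]
orientation: [0.665, 0.747, 0.0, 0.0]
force: [0.1, -0.6, 0.4]
grip_width: 11.9
grip_force: 0.5
```

Call:
carry_out(rows="0 0 0 -.0011 .0095 0 -.72; 0 0 0 -.0022 .019 0 -.72; 0 0 0 -.0033 .0285 0 -.72; 0 0 0 -.0044 .038 0 -.72; 0 0 0 -.0055 .0475 0 -.72; 0 0 0 -.0066 .057 0 -.72; 0 0 0 -.0077 .0665 0 -.72; 0 0 0 -.0088 .076 0 -.72")

```text
time: 8.82
tcp_pos: [450.7, 46.0, 30.8]
orientation: [0.665, 0.747, -0.0, -0.0]
force: [0.2, -1.4, 1.0]
grip_width: 11.9
grip_force: 0.5
```

```bash
python3 -c "
from h import *
w=r.state()['tcp_pos'][:2];print(w,(w-C)@v,(w-C)@u)
cv2.imwrite('pics/d.png',cv2.resize(cv2.convertScaleAbs(r.get_image('scene')[90:220,290:490],alpha=1.7),None,fx=3.5,fy=3.5)[:,:,::-1])"
```

```text
[450.72758019  45.9857448 ] -78.90686095342626 130.11196243754338
```

View pics/d.png

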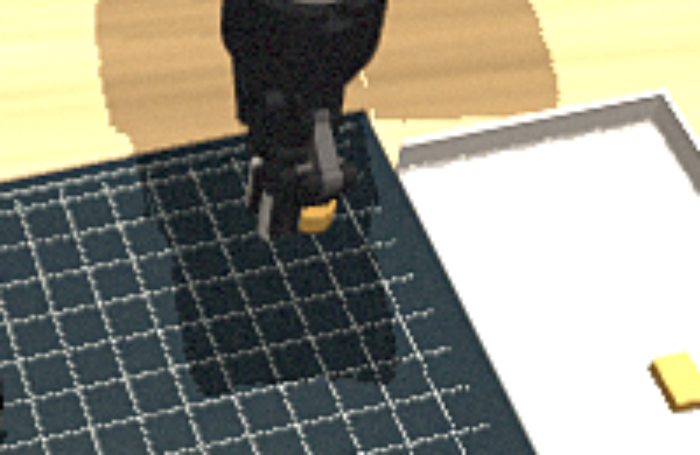

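The round offcut follows in front of the fingers at about (317,217), and the flat is in the tray at about (680,380).

Call:
carry_out(rows="0 0 0 -.0006 .0095 0 -.72; 0 0 0 -.0012 .019 0 -.72; 0 0 0 -.0018 .0285 0 -.72; 0 0 0 -.0026 .038 0 -.72; 0 0 0 -.0034 .0475 0 -.72; 0 0 0 -.0042 .057 0 -.72; 0 0 0 -.005 .0665 0 -.72; 0 0 0 -.0058 .076 0 -.72")

```text
time: 9.53
tcp_pos: [445.0, 122.0, 30.8]
orientation: [0.665, 0.747, -0.0, -0.0]
force: [0.5, -0.4, -0.6]
grip_width: 12.1
grip_force: 0.1
```

Call:
carry_out(rows="0 0 0 -.001 .0095 0 -.72; 0 0 0 -.002 .018 0 -.72; 0 0 0 -.0029 .026 0 -.72; 0 0 0 -.0037 .033 0 -.72; 0 0 0 -.0042 .037 0 -.72; 0 0 0 -.0035 .03 0 -.72; 0 0 0 -.002 .018 .005 -.72; 0 0 0 -.002 .018 .035 -.72")

```text
time: 10.2
tcp_pos: [440.5, 136.9, 63.0]
orientation: [0.665, 0.747, -0.003, -0.002]
force: [-0.4, -0.4, -0.4]
grip_width: 12.0
grip_force: 0.0
```

Call:
carry_out(rows="0 0 0 0 0 .035 -.72; 0 0 0 .02 -.033 .035 -.72; 0 0 0 .04 -.066 .035 -.72; 0 0 0 .06 -.099 .035 -.72; 0 0 0 .08 -.132 .035 -.72; 0 0 0 .1 -.165 .035 -.72; 0 0 0 .12 -.198 .035 -.72; 0 0 0 .12 -.198 .035 -.72")

```text
time: 10.87
tcp_pos: [566.8, -65.7, 101.1]
orientation: [0.667, 0.745, 0.0, 0.003]
force: [-0.7, 0.8, 0.9]
grip_width: 11.8
grip_force: 0.0
```

```bash
python3 -c "
from h import *
parts()
s=r.state();print(s['tcp_pos'],s['time'])"
```

```text
px 174 358 world [402.8 177.3] size [23.4 10.7] ang 89 mat xy -111.3 266.1
px 172 338 world [437.6 180.5] size [23.4 23.2] ang 89 mat xy -76.4 265.3
px 381 303 world [ 491.4 -196.6] size [25.4 25.2] ang 88 mat xy -66.6 -115.5
px 145 256 world [586.1 228.8] size [27.5 20. ] ang 6 mat xy 76.8 296.0
[564.70830984 -63.00638955 100.68436271] 10.9167
```

Call:
carry_out(rows="0 0 0 .017 -.028 0 -.72; 0 0 0 .034 -.056 0 -.72; 0 0 0 .051 -.085 0 -.72; 0 0 0 .068 -.113 0 -.72; 0 0 0 .0845 -.141 0 -.72; 0 0 0 .0845 -.141 0 -.72; 0 0 0 .0845 -.141 -.02 -.72; 0 0 0 .0845 -.141 -.04 -.72")

```text
time: 11.58
tcp_pos: [647.9, -200.7, 61.0]
orientation: [0.665, 0.747, 0.0, 0.001]
force: [0.2, 0.5, -0.5]
grip_width: 12.1
grip_force: 0.0
```

Call:
carry_out(rows="0 0 0 0 0 -.012 -.72; 0 0 0 0 0 -.02 -.72; 0 0 0 0 0 -.025 -.72; 0 0 0 0 0 -.027 -.72; 0 0 0 0 0 -.027 -.72")

```text
time: 12.0
tcp_pos: [647.7, -199.9, 34.0]
orientation: [0.665, 0.747, 0.0, 0.0]
force: [-0.4, -0.6, -0.4]
grip_width: 12.2
grip_force: 0.0
```

Call:
carry_out(rows="0 0 0 -.0006 .005 0 -.72; 0 0 0 -.001 .009 0 -.72; 0 0 0 -.0015 .013 0 -.72; 0 0 0 -.002 .017 0 -.72; 0 0 0 -.0025 .021 0 -.72; 0 0 0 -.003 .026 0 -.72; 0 0 0 -.0038 .033 0 -.72; 0 0 0 -.0048 .041 0 -.72")

```text
time: 12.67
tcp_pos: [642.9, -158.6, 33.9]
orientation: [0.665, 0.747, 0.0, 0.0]
force: [0.3, -1.2, 1.0]
grip_width: 12.0
grip_force: 0.5
```

```bash
python3 -c "
from h import *
w=r.state()['tcp_pos'][:2];print(w,(w-C)@v,(w-C)@u)
cv2.imwrite('pics/e.png',cv2.resize(cv2.convertScaleAbs(r.get_image('scene')[140:330,160:440],alpha=1.7),None,fx=2.8,fy=2.8)[:,:,::-1])"
```

```text
[ 642.85261877 -158.59470814] 88.18039481970763 -95.36384789993518
```

View pics/e.png

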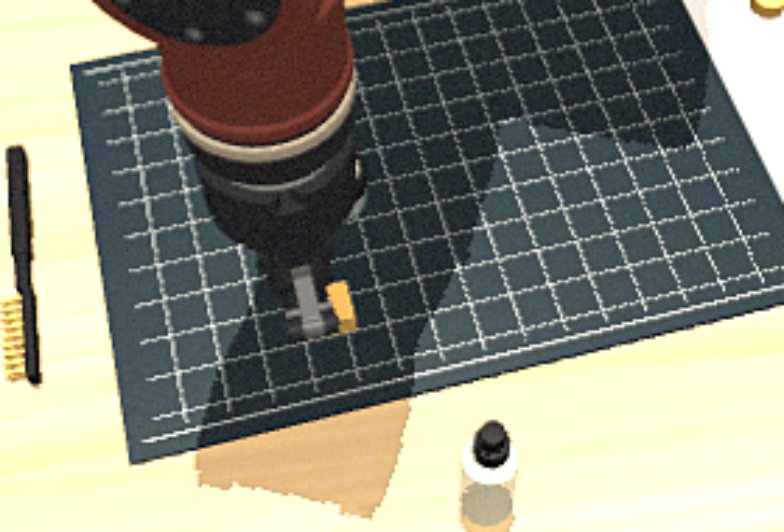

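The square offcut is against the fingers at about (342,307). The brush and bottle are undisturbed, so I'll sweep on.

Call:
carry_out(rows="0 0 0 -.0016 .01 0 -.72; 0 0 0 -.0032 .02 0 -.72; 0 0 0 -.0048 .03 0 -.72; 0 0 0 -.0064 .04 0 -.72; 0 0 0 -.008 .05 0 -.72; 0 0 0 -.0096 .06 0 -.72; 0 0 0 -.0112 .07 0 -.72; 0 0 0 -.0128 .08 0 -.72")

```text
time: 13.38
tcp_pos: [629.7, -77.9, 33.8]
orientation: [0.665, 0.747, -0.0, -0.0]
force: [0.8, -0.3, 0.5]
grip_width: 11.8
grip_force: 0.2
```

Call:
carry_out(rows="0 0 0 -.0016 .01 0 -.72; 0 0 0 -.0032 .02 0 -.72; 0 0 0 -.0048 .03 0 -.72; 0 0 0 -.0064 .04 0 -.72; 0 0 0 -.008 .05 0 -.72; 0 0 0 -.0096 .06 0 -.72; 0 0 0 -.0112 .07 0 -.72; 0 0 0 -.0128 .08 0 -.72")

```text
time: 14.05
tcp_pos: [617.0, 2.0, 33.8]
orientation: [0.665, 0.747, 0.0, 0.0]
force: [-0.3, -0.3, 0.0]
grip_width: 12.2
grip_force: 0.2
```

Call:
carry_out(rows="0 0 0 -.0016 .01 0 -.72; 0 0 0 -.0032 .02 0 -.72; 0 0 0 -.0048 .03 0 -.72; 0 0 0 -.0064 .04 0 -.72; 0 0 0 -.008 .05 0 -.72; 0 0 0 -.0096 .06 0 -.72; 0 0 0 -.0112 .07 0 -.72; 0 0 0 -.0128 .08 0 -.72")

```text
time: 14.72
tcp_pos: [604.2, 82.0, 33.8]
orientation: [0.665, 0.747, -0.0, -0.0]
force: [0.5, 0.1, -0.9]
grip_width: 11.7
grip_force: 0.2
```

```bash
python3 -c "
from h import *
w=r.state()['tcp_pos'][:2];print(w,(w-C)@v,(w-C)@u)
cv2.imwrite('pics/f.png',cv2.resize(cv2.convertScaleAbs(r.get_image('scene')[110:260,300:550],alpha=1.4),None,fx=3,fy=3)[:,:,::-1])"
```

```text
[604.19125922  81.96200064] 77.6865107279617 148.04179296528062
```

View pics/f.png

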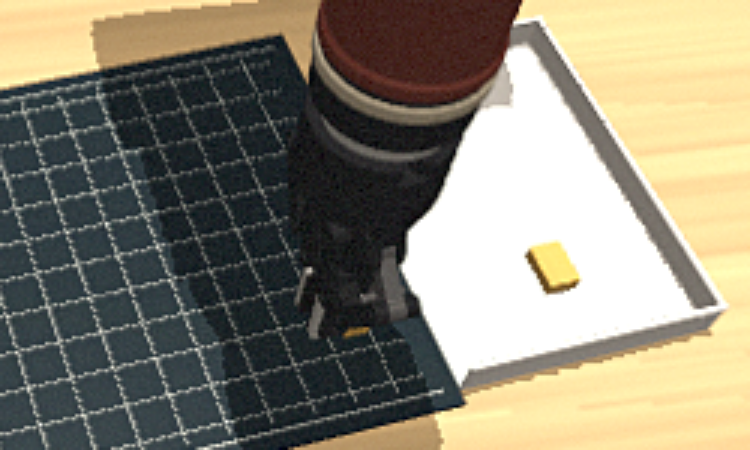

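The square is still ahead of the fingers at (357,330), mostly hidden. I'll finish the sweep, back off and check.

Call:
carry_out(rows="0 0 0 -.0016 .01 0 -.72; 0 0 0 -.0032 .02 0 -.72; 0 0 0 -.0048 .03 0 -.72; 0 0 0 -.0064 .04 0 -.72; 0 0 0 -.008 .05 0 -.72; 0 0 0 -.0096 .06 0 -.72; 0 0 0 -.011 .069 0 -.72; 0 0 0 -.012 .076 0 -.72")

```text
time: 15.43
tcp_pos: [592.1, 158.2, 33.8]
orientation: [0.665, 0.747, 0.0, -0.0]
force: [-0.7, 0.1, -0.0]
grip_width: 12.0
grip_force: 0.2
```

Call:
carry_out(rows="0 0 0 -.0006 .004 0 -.72; 0 0 0 -.0008 .006 0 -.72; 0 0 0 0 -.002 0 -.72; 0 0 0 .0015 -.012 0 -.72; 0 0 0 .0025 -.02 .015 -.72; 0 0 0 .003 -.025 .045 -.72; 0 0 0 .003 -.04 .08 -.72; 0 0 0 -.02 -.07 .1 -.72")

```text
time: 16.1
tcp_pos: [577.4, 87.2, 136.7]
orientation: [0.665, 0.747, 0.003, 0.002]
force: [-0.4, -0.7, 0.9]
grip_width: 11.9
grip_force: 0.0
```

Call:
carry_out(rows="0 0 0 -.02 -.03 0 -.72; 0 0 0 -.04 -.06 0 -.72; 0 0 0 -.06 -.09 0 -.72; 0 0 0 -.06 -.09 0 -.72; 0 0 0 -.06 -.09 0 -.72")

```text
time: 16.52
tcp_pos: [512.2, -4.8, 133.6]
orientation: [0.666, 0.746, -0.0, 0.0]
force: [0.2, -0.6, 0.3]
grip_width: 11.7
grip_force: 0.0
```

```bash
python3 -c "
from h import *
parts()
cv2.imwrite('pics/g.png',r.get_image('top')[:,:,::-1])"
```

```text
px 381 303 world [ 491.4 -196.6] size [25.4 25.2] ang 88 mat xy -66.6 -115.5
px 145 256 world [586.3 228.8] size [27.2 20. ] ang 8 mat xy 77.0 295.9
px 171 254 world [588.7 181.9] size [24.2 16.8] ang 7 mat xy 73.9 249.1
```

View pics/g.png

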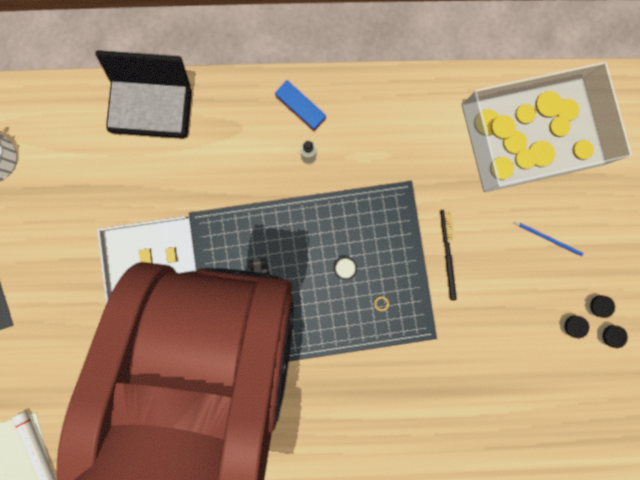

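The flat offcut (145,256) and the square (171,254) are well inside the tray. The round offcut was measured inside earlier, 54 mm past the mouth, and is now hidden under the arm. The ring, jar, bottle and brush are where they started, and the arm is clear.

```bash
python3 -c "
from station import r
print(r.job_done())"
```

```text
the job is handed in; nothing more can be done
None
```

I swept all three offcuts into the tray and handed the job in at about 17 s of the 58 s allowed; no verdict came back. Centres past the mouth were about 85 mm (flat), 54 mm (round, measured before the arm hid it) and 38 mm (square), and the ring, jar, bottle and brush appear unmoved in the last picture.

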